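# Lock the stop of the carton jig with its quick-release pin

## Robot

A 6-joint arm with a two-finger parallel gripper is mounted at the origin on the work surface. World frame = base frame: x ahead of the robot, y to its left, z up, the work surface at z = 0. Lengths are in m, angles in rad, forces in N, time in s.
With the tool pointing down it reaches from about 0.3 to 0.875 m from the base axis. Payload 6.4 kg.
Tool frame: the origin (TCP) lies between the finger pads; the fingertips stand 19 mm ahead of it and the grasp point (between the pads) is the TCP (ctrl.tips_ahead is the z of the fingertips in the tool frame, in m); z points along the fingers, y is the line along which they close (so a half turn about z gives the same grasp; the last joint's range is limited). The gripper opens to 85 mm and grips with 20 to 120 N. Pads are 22 mm wide; open, the fingers measure 114 mm over their backs; the gripper's body (76 mm by 85 mm) begins 54 mm behind the grasp point. The pads swing forward as they close: fully open they stand 13 mm farther back than shut.
Start: joints at [1.109, 0.181, 1.607, -0, 1.354, -0.206], TCP at [0.145, 0.556, 0.25] pointing down, gripper open.
Joint ranges: [-2.99, 2.99], [-0.89, 2.07], [0.3, 2.58], [-1.14, 4.28], [0, 2.63], [-3.12, 3.12]. Speed limits (rad/s): [2.57, 2.57, 3.01, 3.14, 3.14, 3.14].

## Interface

Orientations are given as a unit quaternion [w, x, y, z].
In Python, from bench import readout, vision, ctrl gives the robot as it stands.
- The arm moves only by the tool play_rows, never from a script. Its arguments are lists of equal length, an entry for each row: "xyz": the shift along the tool's x, y, z in mm, a list of three; "rot": the turn, a rotation vector about the tool's x, y, z in rad, a list of three; "grip": the opening, from 0 (shut) to 1 (fully open). In form: {"xyz": [[x, y, z], ...], "rot": [[rx, ry, rz], ...], "grip": [grip, ...]}. A call has exactly 10 rows; each row is the pose to reach, as a shift and turn from the pose commanded when the call began, along the tool's axes at that moment; what a row does not reach only later rows make up. A row lasts 1/8 s, in which the tool goes at most 62.5 mm and 10.7 degrees, less where a joint would pass 70% of its speed; a pose out of reach is approached as far as the arm can. A call with a gripper value outside its range is refused whole. The fingers move at their own pace and stop on an object; the grip force is fixed at half the most. Time passes only in rows, so rows that repeat a pose let the fingers close, or fill a call up. It gives the time, the measured TCP pose, the force, the opening and the grip force at its end, in the units of the state.
- readout.get_obs(): the state, without advancing time (a new reading comes with each control period).
- vision.camera(name): name is "scene" or "side" or "wrist"; returns a dict with "color" (480x640x3 uint8, red, green, blue), "depth" (480x640 float32, m along the optical axis (not along the pixel's ray), 0 where there is no reading), "camera_matrix" (3x3 intrinsics, pixels), "k1" (the pictures are not rectified: a ray, as slopes to the right and down, at radius r is drawn at 1 + k1 r^2 times it, then the intrinsics apply), "extrinsics" (4x4, takes a point from camera to world coordinates); the wrist camera has in their place "hand_eye" (4x4, takes a point from camera to tool coordinates, whose origin is the TCP and whose axes are the flange's). Camera axes: x right, y down, z forward; pixel columns grow to the right and rows downward; lengths in m; the calibration is good to about 2 mm. A picture is of the moment at which its call begins: read the wrist's pose just before it.
- ctrl.hand_in(): hands the job in; it is judged then, once.
The state is a dict: "time_s": time; "q": joint angles; "dq": joint speeds; "joint_efforts": joint torques, N m; "eef_pos": TCP position; "eef_rot": TCP orientation; "wrist_force": force on the tool from outside, world axes, zero at the start; "torque": the same for the moment, N m; "opening": opening from 0.0 (shut) to 1.0 (fully open); "grasp_force": force on a finger pad.
Only numpy, scipy, OpenCV 4.12 (cv2) and the standard library are available. Lean on these libraries where they do the work, as an engineer would, in place of code of your own. Each camera call takes 0.05 s, during which the arm holds its last target. There are 200 camera calls.

## Task

Lock the sliding stop of the carton jig: draw the quick-release pin out of its block with the button in its head squeezed in, enter it in the stop's hole, and slide the stop towards the end fence until the pin finds the hidden hole beneath. Push the pin fully home and let go of it, so that its button springs out and its balls lock underneath. Be gentle: never force the pin, and leave the plain pin, the small carton in the jig and the parcel beside it where they are.

Things in the scene. Friction and masses are not known exactly. Their poses are not given: they have to be found in the camera images.
- pin_head (a point): Middle of the head of the quick-release pin (140 g), on its axis, 27 mm above the shoulder's underside. z: up along the pin; x: towards the button. Head black, 26 mm (x) by 30 mm (y), from 4 to 52 mm above the shoulder's underside. The pin starts upright in a grey block 64 x 64 x 50 mm with a 24 mm hole, its shoulder resting on the block's top.
- pin: Quick-release pin; origin on its axis at the underside of the shoulder (disc 34 mm in diameter, 4 mm thick); axes as pin_head. Below: shank 16 mm in diameter, 38 mm long, the last 7 mm tapering to 8 mm. 29 mm below the shoulder two balls stand out to 22 mm across while the button is out; with the button squeezed in they lie inside the shank and it passes the 18 mm holes.
- button_face (a point): Middle of the outer face of the pin's button: a flat steel plate 24 mm wide and 34 mm tall (11 to 45 mm above the shoulder's underside) on the head's +x side. It stands 6 mm out of the head, 1 mm when squeezed. Grip across x (32 mm wide, 27 mm squeezed) with 15 to 40 N to squeeze it and hold the pin; a grip across y (30 mm) does not squeeze it.
- pin_button (a joint): How far the button is squeezed in, m: 0 out (balls out), 0.005 fully in (balls in). Its spring needs 3 N to start and 8 N fully in. If let go while the balls are inside an 18 mm hole it stays about half way in.
- carriage_hole (a point): Centre of the hole (18 mm, through, chamfered) in the top face of the sliding stop, 50 mm above the table. y: along the rail to the end fence; z up. The stop is an aluminium plate 110 mm (x), 150 mm (y, 60 behind to 90 mm ahead of the hole), 14 mm thick, with an upright panel 60 mm tall 79 mm ahead of the hole. Fully home, the pin's shoulder rests flat on this face.
- carriage (a joint): Position of the sliding stop along the rail, m, 0 to 0.080, growing towards the end fence (jig +y). It starts between 0 and 0.012, slides with about 2 N of friction and stays where it is left. The hidden hole in the strip below lies where this joint reads between 0.029 and 0.065; where exactly must be felt.
- strip_level (a point): Point on the jig at the height of the top face of the steel strip that runs hidden 2 mm under the sliding stop, 34 mm above the table, below the stop's hole at joint carriage = 0. Strip: 8 mm thick, one 18 mm hole on the line of the stop's hole. It yields downwards on springs: 1.5 N to start, 1.5 N more per mm, stop at 6 mm. With the pin home its balls are 2 mm clear below the strip.
- jig: Carton jig fixed to the table; origin on the table under the carriage's hole at joint carriage = 0; y along the rail towards the end fence, z up. Base board 120 mm (x) by 360 mm (y from -100 to 260), 8 mm thick; the end fence is an upright plate 108 mm tall, y from 248 to 260.
- carton_mid (a point): Centre of a small cardboard carton, 85 x 60 x 75 mm, standing loose in the jig in front of the end fence, clear of the carriage's travel. Leave it.
- parcel_mid (a point): Centre of a loose parcel, 140 x 100 x 90 mm, standing on the table at the robot's right of the jig. Leave it.
- plain_pin_head (a point): Middle of the round head (30 mm in diameter) of a plain pin without button, standing in a second grey block, otherwise the size of the quick-release pin. Leave it.
Not all that is in view belongs to the job. Leave any blue, brown or yellow look-alike of the pin alone.

How it is judged:
On the way, in this order (a step that is already met when the one before it is completed fails the run):
1. the pin is lifted clear out of its block with its button squeezed in (height (world z) of pin above 0.092 m and value of joint pin_button above 0.003 m), for 0.1 s.
2. the pin is pushed home through both holes (horizontal distance between pin and carriage_hole below 0.004 m and z of pin in the frame of carriage_hole below 0.003 m), for 0.1 s.
At the end, for the whole second after the job is handed in: The pin stands in the carriage's hole (axis within 4 mm, tilt under 0.12 rad) with its shoulder within 3 mm of the carriage's top, its button sprung out to within 1 mm, so the balls are out below the strip; the pin and the carriage are at rest and pinned beyond 0.024 m (all of step 2 and angle between the z axis of pin and the z axis of carriage_hole, either way round below 0.12 rad and value of joint pin_button below 0.001 m and value of joint carriage above 0.024 m and velocity of joint carriage between -0.005 and 0.005 m/s and linear speed of pin below 0.01 m/s); the robot touches nothing.
It fails at once if the pin is forced: more than 30 N between it and the jig (contact force between pin and jig above 30 N).
It fails at once if the plain pin is disturbed by more than 20 mm (distance of plain_pin_head from where it was at the start of the episode above 0.02 m).
It fails at once if the carton in the jig is disturbed by more than 20 mm (distance of carton_mid from where it was at the start of the episode above 0.02 m).
It fails at once if the parcel is disturbed by more than 30 mm (distance of parcel_mid from where it was at the start of the episode above 0.03 m).
It also fails if it takes over 69 s, if anything falls off the work surface, if the arm or the gripper's body presses on something with over 40 N, if the wrist force passes 120 N, or if a joint passes its speed limit or range.

## Working session

There is one attempt and no reset: what is moved stays moved. The work goes in short steps, Python scripts to look and compute and a tool call to move; the robot and the scene stay as the last step left them, time stands still between calls to the robot, and variables do not carry over. Pictures are saved under pics/ and viewed, at most 10 in all, crops included, and the job is handed in when it is done.

Besides the shell and the picture viewer there is one more tool, called after ">>>" as name(argument=value, ...), one argument or row to a line, values as JSON. play_rows: Moves the arm, as the interface text tells. Its arguments: {"type":"object","properties":{"xyz":{"type":"array","items":{"type":"array","items":{"type":"number"}}},"rot":{"type":"array","items":{"type":"array","items":{"type":"number"}}},"grip":{"type":"array","items":{"type":"number"}}},"required":["xyz","rot","grip"]}

```bash
mkdir -p pics; cat > h.py <<'E'
import numpy as np, cv2, pickle
from scipy.spatial.transform import Rotation as R
from bench import readout, vision, ctrl
def grab(name):
    o=readout.get_obs(); c=dict(vision.camera(name))
    if name=="wrist":
        q=o["eef_rot"]; T=np.eye(4); T[:3,:3]=R.from_quat([q[1],q[2],q[3],q[0]]).as_matrix(); T[:3,3]=o["eef_pos"]
        c["extrinsics"]=T@np.array(c["hand_eye"])
    return c
def rays(c,uv):
    K=np.array(c["camera_matrix"]);k=float(c["k1"])
    s=cv2.undistortPoints(np.array(uv,float).reshape(-1,1,2),K,np.zeros(4)).reshape(-1,2)
    p=s.copy()
    for _ in range(20): p=s/(1+k*(p**2).sum(1,keepdims=True))
    E=np.array(c["extrinsics"]); return E[:3,3],np.c_[p,np.ones(len(p))]@E[:3,:3].T
def onplane(c,uv,z):
    o,d=rays(c,uv); return o+d*((z-o[2])/d[:,2])[:,None]
def cloud(c):
    v,u=np.mgrid[0:480,0:640]; o,d=rays(c,np.c_[u.ravel(),v.ravel()])
    return (o+d*c["depth"].reshape(-1,1)).reshape(480,640,3)
def proj(c,P):
    E=np.linalg.inv(np.array(c["extrinsics"])); p=np.array(P,float).reshape(-1,3)@E[:3,:3].T+E[:3,3]
    s=p[:,:2]/p[:,2:]; s=s*(1+float(c["k1"])*(s**2).sum(1,keepdims=True)); K=np.array(c["camera_matrix"])
    return s*[K[0,0],K[1,1]]+[K[0,2],K[1,2]]
def save(c,f,crop=None,sc=1):
    im=c["color"][:,:,::-1]
    if crop: im=im[crop[1]:crop[3],crop[0]:crop[2]]
    cv2.imwrite("pics/"+f,cv2.resize(im,None,fx=sc,fy=sc,interpolation=cv2.INTER_CUBIC))
E
python3 - <<'E'
from h import *
o=readout.get_obs(); print({k:np.round(v,4) for k,v in o.items()})
cs={n:grab(n) for n in("scene","side","wrist")}; pickle.dump(cs,open("c0.pkl","wb"))
for n,c in cs.items(): save(c,n+"0.png"); print(n,np.round(c["extrinsics"],3).tolist(),c["k1"],np.array(c["camera_matrix"])[0])
E
```

```text
{'time_s': np.float64(0.0), 'q': array([ 1.1087,  0.1815,  1.608 ,  0.    ,  1.3538, -0.2063]), 'dq': array([ 0.    , -0.0009, -0.0013, -0.0005,  0.0001, -0.0019]), 'joint_efforts': array([-1.00000e-04, -4.44871e+01, -3.51335e+01, -3.00000e-04,
        9.30000e-03,  0.00000e+00]), 'eef_pos': array([0.1452, 0.5558, 0.2494]), 'eef_rot': array([-3.000e-04,  1.275e-01,  9.918e-01, -8.000e-04]), 'wrist_force': array([ 1.0037, -0.2377,  0.6779]), 'torque': array([-0.0457, -0.0265,  0.0032]), 'grasp_force': np.float64(0.0), 'opening': np.float64(1.0007)}
scene [[-0.233, 0.741, -0.629, 1.062], [0.973, 0.179, -0.149, -0.01], [0.002, -0.647, -0.763, 0.819], [0.0, 0.0, 0.0, 1.0]] 0.001869609492099659 [484.43965017   0.         320.18832595]
side [[0.994, -0.065, 0.083, 0.408], [-0.103, -0.749, 0.654, -0.734], [0.02, -0.659, -0.752, 0.771], [0.0, 0.0, 0.0, 1.0]] -0.00363882161082314 [465.43260741   0.         321.97753428]
wrist [[0.254, 0.919, 0.303, 0.066], [0.967, -0.241, -0.079, 0.575], [0.0, 0.313, -0.95, 0.373], [0.0, 0.0, 0.0, 1.0]] -0.025354356354694033 [335.32413575   0.         317.30967726]
```

View pics/scene0.png

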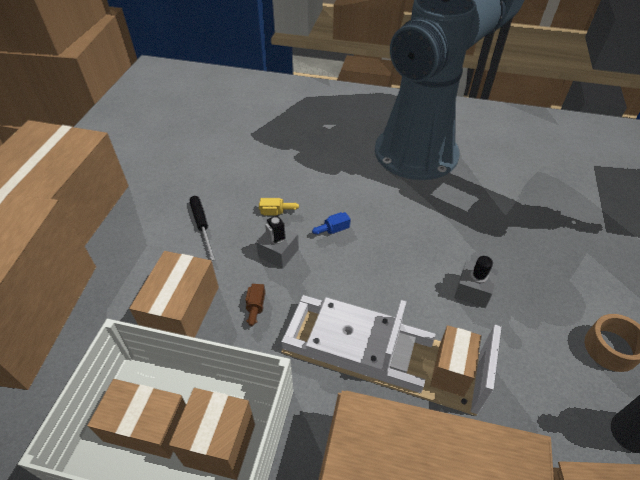

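View pics/side0.png

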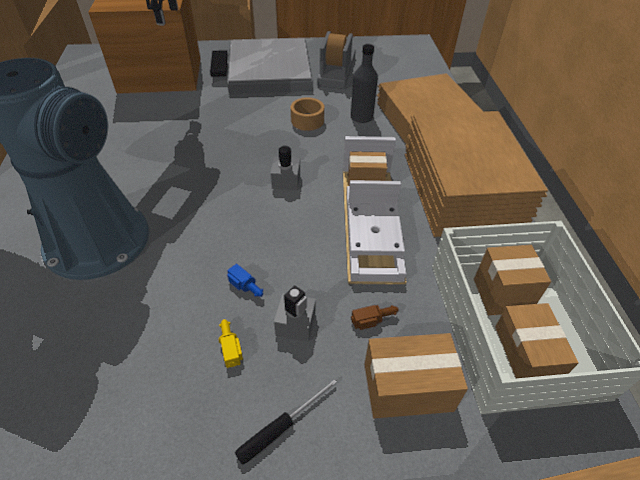

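The scene view shows two blocks with black-headed pins. The one at scene (276,230) / side (295,300) has a square head and a steel button. The one at scene (482,268) / side (285,155) is round, so it is the plain pin. The blue, yellow and brown ones lying on the table are look-alikes. The stop's hole is at scene (348,330) / side (375,230), and the fence is towards world +y. I'll confirm with a crop and measure.

```bash
python3 - <<'E'
from h import *
cs=pickle.load(open("c0.pkl","rb"))
a=cs["scene"]["color"][205:275,240:330,::-1]; b=cs["side"]["color"][275:345,260:350,::-1]
cv2.imwrite("pics/crop1.png",cv2.resize(np.hstack([a,b]),None,fx=4.4,fy=4.4,interpolation=cv2.INTER_CUBIC))
# hole: dark blob near guess, in both, on z=0.05
for n,(u,v) in {"scene":(348,330),"side":(375,230)}.items():
    c=cs[n]; g=cv2.cvtColor(c["color"],cv2.COLOR_RGB2GRAY)[v-14:v+14,u-14:u+14]
    m=(g<(np.median(g)*0.72)).astype(np.uint8); nn,l,st,ce=cv2.connectedComponentsWithStats(m)
    for i in range(1,nn):
        if st[i,4]>8: uv=ce[i]+[u-14,v-14]; print(n,"hole",uv,st[i],onplane(c,[uv],0.05).round(4))
# clouds
for n in("scene","side"):
    P=cloud(cs[n]).reshape(-1,3)
    def reg(x,y,r,z0,z1): return P[(abs(P[:,0]-x)<r)&(abs(P[:,1]-y)<r)&(P[:,2]>z0)&(P[:,2]<z1)]
    for nm,uv in {"blk":(277,240) if n=="scene" else (296,315),"plain":(482,268) if n=="scene" else (285,158),"carton":(457,350) if n=="scene" else (368,160)}.items():
        p=cloud(cs[n])[uv[1],uv[0]]; print(n,nm,p.round(3))
    h=onplane(cs[n],[(348,330) if n=="scene" else (375,230)],0.05)[0]
    q=reg(h[0],h[1],0.12,0.045,0.056); r=cv2.minAreaRect(q[:,:2].astype(np.float32)); print(n,"top",len(q),q[:,2].mean().round(4),r)
E
```

```text
scene hole [347.55072464 329.95652174] [ 9 10 10  9 69] [[ 0.6061 -0.0667  0.05  ]]
side hole [374.74418605 229.41860465] [10 11  9  6 43] [[ 0.6047 -0.0676  0.05  ]]
scene blk [ 0.438 -0.25   0.063]
scene plain [0.437 0.159 0.09 ]
scene carton [0.62  0.123 0.083]
scene top 4144 0.0502 ((0.6421329379081726, -0.07904191315174103), (0.19559137523174286, 0.18775147199630737), 84.14196014404297)
side blk [ 0.423 -0.271  0.056]
side plain [0.426 0.148 0.083]
side carton [0.619 0.122 0.086]
side top 2594 0.051 ((0.6389530897140503, -0.08391894400119781), (0.19227273762226105, 0.18231071531772614), 84.20980834960938)
```

View pics/crop1.png

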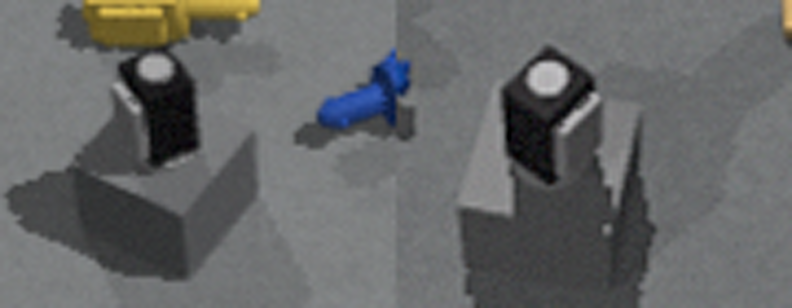

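The crop confirms it: the pin at scene (275,220) / side (294,292) has a square black head with a steel button plate facing roughly +x,−y. I'll move over it, turning the tool so its y axis is at about −45°.

>>> play_rows(
  xyz=[
    [-24,-36,0],
    [-48,-72,0],
    [-73,-108,0],
    [-97,-144,0],
    [-121,-180,0],
    [-145,-217,0],
    [-169,-253,0],
    [-193,-289,0],
    [-217,-325,0],
    [-242,-361,0],
  ],
  rot=[
    [0,0,0.1],
    [0,0,0.21],
    [0,0,0.31],
    [0,0,0.42],
    [0,0,0.52],
    [0,0,0.63],
    [0,0,0.73],
    [0,0,0.84],
    [0,0,0.94],
    [0,0,1.05],
  ],
  grip=[1,1,1,1,1,1,1,1,1,1],
)

```text
time_s: 1.4
eef_pos: [0.2883, 0.1446, 0.2503]
eef_rot: [0.0, 0.609, 0.793, 0.0]
wrist_force: [0.8, 0.7, 0.1]
opening: 0.997
grasp_force: 0.0
```

```bash
cat >> h.py <<'E'
def totool(P,yaw_y=None):
    o=readout.get_obs(); q=o["eef_rot"]; M=R.from_quat([q[1],q[2],q[3],q[0]])
    print("t",o["time_s"],"tcp",np.round(o["eef_pos"],4),"toolY deg",np.degrees(np.arctan2(*M.as_matrix()[[1,0],1])).round(2),"tilt",np.round(M.as_matrix()[:,2],3),"q",np.round(o["q"],2),"F",np.round(o["wrist_force"],1),"op",np.round(o["opening"],3))
    if P is not None: print("shift mm",(M.inv().apply(np.array(P)-o["eef_pos"])*1000).round(1))
E
python3 - <<'E'
from h import *
cs=pickle.load(open("c0.pkl","rb"))
o1,d1=rays(cs["scene"],[(275.2,220.2)]); o2,d2=rays(cs["side"],[(294.4,292.5)])
A=np.c_[d1[0],-d2[0]]; s=np.linalg.lstsq(A,o2-o1,rcond=None)[0]; p=o1+s[0]*d1[0]; q=o2+s[1]*d2[0]; print(p.round(4),q.round(4))
t=(p+q)/2; totool([t[0],t[1],0.25])
E
```

```text
[ 0.4219 -0.2561  0.1047] [ 0.4222 -0.2563  0.1046]
t 1.4 tcp [0.2883 0.1446 0.2503] toolY deg 15.01 tilt [ 0.001  0.    -1.   ] q [ 0.09 -0.47  2.18  0.    1.44 -0.17] F [0.8 0.7 0.1] op 0.997
shift mm [-4.217e+02  2.540e+01  4.000e-01]
```

>>> play_rows(
  xyz=[
    [-42,2,0],
    [-84,5,0],
    [-126,8,0],
    [-168,10,0],
    [-211,13,0],
    [-253,15,0],
    [-300,18,0],
    [-350,21,0],
    [-400,24,0],
    [-422,25,0],
  ],
  rot=[
    [0,0,0.1],
    [0,0,0.21],
    [0,0,0.31],
    [0,0,0.42],
    [0,0,0.52],
    [0,0,0.63],
    [0,0,0.73],
    [0,0,0.84],
    [0,0,0.94],
    [0,0,1.05],
  ],
  grip=[1,1,1,1,1,1,1,1,1,1],
)

```text
time_s: 2.65
eef_pos: [0.4231, -0.2573, 0.2499]
eef_rot: [-0.0, 0.925, 0.38, -0.0]
wrist_force: [-0.5, -0.4, 0.5]
opening: 0.999
grasp_force: 0.0
```

```bash
python3 - <<'E'
from h import *
totool(None)
c=grab("wrist"); pickle.dump(c,open("w1.pkl","wb")); save(c,"w1.png")
u,v=proj(c,[[0.422,-0.256,0.102]])[0]; print(u,v)
E
```

```text
t 2.65 tcp [ 0.4231 -0.2573  0.2499] toolY deg -45.29 tilt [-0.  0. -1.] q [-0.79  0.    1.8  -0.    1.34  0.  ] F [-0.5 -0.4  0.5] op 0.999
315.680310309239 226.05402609031077
```

View pics/w1.png

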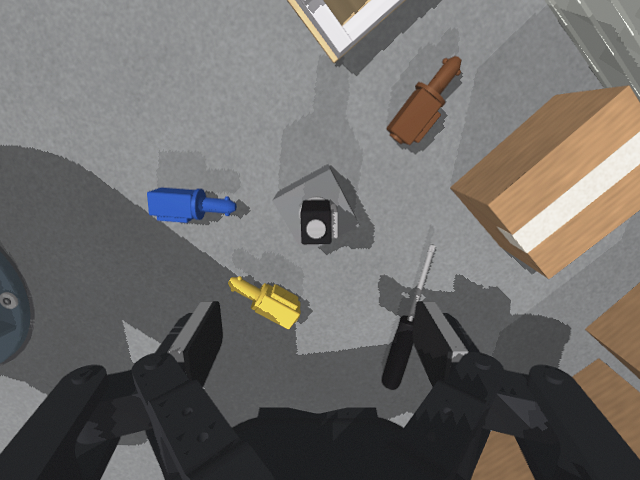

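The wrist view shows the head at (316,229) with the button plate on its right at (335,222), on the tool's y line, and nothing close beside it. Next I'll measure centre and yaw.

```bash
python3 - <<'E'
from h import *
c=pickle.load(open("w1.pkl","rb")); g=cv2.cvtColor(c["color"],cv2.COLOR_RGB2GRAY)[190:260,285:350]
n,l,st,ce=cv2.connectedComponentsWithStats(((g>150)).astype(np.uint8))
for i in range(1,n):
    if st[i,4]>15: uv=ce[i]+[285,190]; print("bright",uv,st[i],onplane(c,[uv],.102).round(4))
m=(g<45).astype(np.uint8); n,l,st,ce=cv2.connectedComponentsWithStats(m); i=1+st[1:,4].argmax()
ct,_=cv2.findContours((l==i).astype(np.uint8),cv2.RETR_EXTERNAL,cv2.CHAIN_APPROX_NONE); ct=ct[0][:,0]; r=cv2.minAreaRect(ct); print("dark",st[i],r)
# lower edge of the top face -> points at z .102
x0,y0,w,h=st[i,:4]; low=[]
for x in range(x0+4,x0+w-4): low.append((x+285,190+np.where(l[:,x]==i)[0].max()))
P=onplane(c,low,.102); f=np.polyfit(P[:,0],P[:,1],1); print("bottom edge yaw deg",np.degrees(np.arctan(f[0])),low[0],low[-1])
le=[(285+np.where(l[y]==i)[0].min(),190+y) for y in range(y0+h-24,y0+h-4)]; P=onplane(c,le,.102); f=np.polyfit(P[:,0],P[:,1],1); print("left edge deg",np.degrees(np.arctan(f[0])))
print("corners",onplane(c,[(x0+285,y0+h+189),(x0+w+284,y0+h+189)],.102).round(4))
P=cloud(c); h=P[225:235,310:320,2]; print("top z",np.median(h)); b=P[190:205,305:330,2]; print("block z",np.median(b))
E
```

```text
bright [335.01388889 224.54166667] [48 22  4 26 72] [[ 0.4344 -0.2666  0.102 ]]
bright [315.56153846 228.6       ] [ 22  30  18  18 260] [[ 0.4203 -0.2575  0.102 ]]
dark [ 16  10  30  44 924] ((30.5, 31.5), (43.0, 29.0), 90.0)
bottom edge yaw deg -45.3040552432298 (305, np.int64(243)) (326, np.int64(243))
left edge deg 47.80537355919845
corners [[ 0.4024 -0.2577  0.102 ]
 [ 0.4199 -0.2753  0.102 ]]
top z 0.10463083854670521
block z 0.05078785057500451
```

>>> play_rows(
  xyz=[
    [0,-1,30],
    [-1,-2,65],
    [-1,-2,100],
    [-1,-2,130],
    [-1,-2,150],
    [-1,-2,162],
    [-1,-2,168],
    [-1,-2,171],
    [-1,-2,171],
    [-1,-2,171],
  ],
  rot=[
    [0,0,0],
    [0,0,0],
    [0,0,0],
    [0,0,0],
    [0,0,0],
    [0,0,0],
    [0,0,0],
    [0,0,0],
    [0,0,0],
    [0,0,0],
  ],
  grip=[1,1,1,1,0.8,0.7,0.65,0.6,0.6,0.6],
)

```text
time_s: 3.95
eef_pos: [0.4211, -0.2545, 0.0799]
eef_rot: [0.001, 0.924, 0.383, 0.0]
wrist_force: [1.1, -0.4, 1.1]
opening: 0.597
grasp_force: 0.0
```

>>> play_rows(
  xyz=[
    [0,0,0],
    [0,0,0],
    [0,0,0],
    [0,0,0],
    [0,0,0],
    [0,0,0],
    [0,0,0],
    [0,0,0],
    [0,0,0],
    [0,0,0],
  ],
  rot=[
    [0,0,0],
    [0,0,0],
    [0,0,0],
    [0,0,0],
    [0,0,0],
    [0,0,0],
    [0,0,0],
    [0,0,0],
    [0,0,0],
    [0,0,0],
  ],
  grip=[0.5,0.45,0.4,0.35,0.32,0.3,0.28,0.26,0.26,0.26],
)

```text
time_s: 5.2
eef_pos: [0.4208, -0.2542, 0.0804]
eef_rot: [-0.0, 0.924, 0.383, -0.0]
wrist_force: [-2.0, 1.9, 13.3]
opening: 0.3
grasp_force: 58.5
```

```bash
python3 - <<'E'
from h import *
totool(None)
E
```

```text
t 5.2 tcp [ 0.4208 -0.2542  0.0804] toolY deg -44.96 tilt [-0.  0. -1.] q [-0.79  0.23  1.94 -0.    0.97 -0.  ] F [-2.   1.9 13.3] op 0.3
```

>>> play_rows(
  xyz=[
    [0,0,-2],
    [0,0,-6],
    [0,0,-12],
    [0,0,-20],
    [0,0,-30],
    [0,0,-42],
    [0,0,-55],
    [0,0,-65],
    [0,0,-70],
    [0,0,-70],
  ],
  rot=[
    [0,0,0],
    [0,0,0],
    [0,0,0],
    [0,0,0],
    [0,0,0],
    [0,0,0],
    [0,0,0],
    [0,0,0],
    [0,0,0],
    [0,0,0],
  ],
  grip=[0.26,0.26,0.26,0.26,0.26,0.26,0.26,0.26,0.26,0.26],
)

```text
time_s: 6.45
eef_pos: [0.4209, -0.2543, 0.1497]
eef_rot: [0.0, 0.924, 0.383, 0.0]
wrist_force: [0.5, -0.7, -0.9]
opening: 0.301
grasp_force: 59.5
```

```bash
python3 - <<'E'
from h import *
totool(None)
cs={n:grab(n) for n in("scene","side")}; pickle.dump(cs,open("c1.pkl","wb"))
a,b=cs["scene"],cs["side"]
ims=[]
for n,c in cs.items():
    u,v=proj(c,[[0.421,-0.254,0.12]])[0].astype(int); print(n,u,v); ims.append(c["color"][v-50:v+60,u-50:u+50,::-1])
cv2.imwrite("pics/lift.png",cv2.resize(np.hstack(ims),None,fx=4,fy=4,interpolation=cv2.INTER_CUBIC))
E
```

```text
t 6.45 tcp [ 0.4209 -0.2543  0.1497] toolY deg -44.98 tilt [ 0.001 -0.001 -1.   ] q [-0.79  0.11  1.9   0.    1.12 -0.  ] F [ 0.5 -0.7 -0.9] op 0.301
scene 275 214
side 293 286
```

View pics/lift.png

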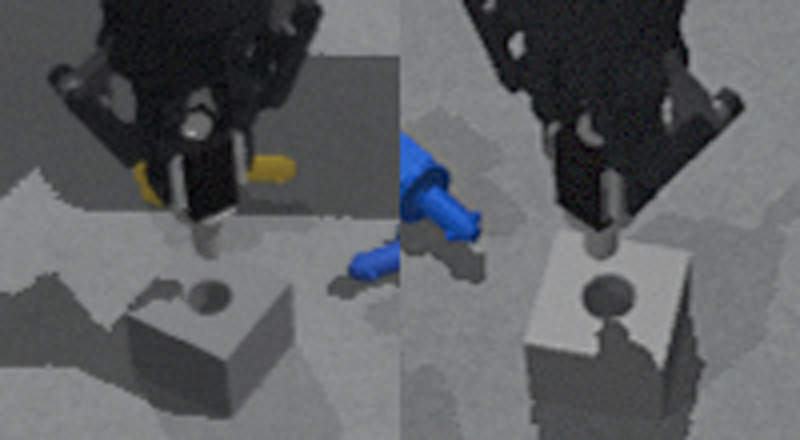

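The pin hangs upright, clear of its block, with the button squeezed (opening about 25 mm). I'll carry it over the stop's hole and turn the tool square to the jig.

>>> play_rows(
  xyz=[
    [15,0,-4],
    [40,0,-8],
    [75,0,-10],
    [112,0,-10],
    [150,-1,-10],
    [188,-1,-10],
    [220,-1,-10],
    [245,-2,-10],
    [258,-2,-10],
    [263,-2,-10],
  ],
  rot=[
    [0,0,-0.04],
    [0,0,-0.11],
    [0,0,-0.2],
    [0,0,-0.3],
    [0,0,-0.39],
    [0,0,-0.48],
    [0,0,-0.56],
    [0,0,-0.63],
    [0,0,-0.67],
    [0,0,-0.684],
  ],
  grip=[0.26,0.26,0.26,0.26,0.26,0.26,0.26,0.26,0.26,0.26],
)

```text
time_s: 7.8
eef_pos: [0.6055, -0.0659, 0.159]
eef_rot: [-0.0, 0.741, 0.671, -0.0]
wrist_force: [-0.4, -0.5, -2.4]
opening: 0.3
grasp_force: 59.7
```

```bash
python3 - <<'E'
from h import *
totool([0.6054,-0.0672,0.16])
cs={n:grab(n) for n in("scene","side","wrist")}; pickle.dump(cs,open("c2.pkl","wb"))
ims=[]
for n,c in cs.items():
    u,v=proj(c,[[0.6054,-0.0672,0.08]])[0].astype(int); print(n,u,v); 
    k=45 if n!="wrist" else 90
    ims.append(cv2.resize(c["color"][max(0,v-k):v+k,u-k:u+k,::-1],(266,266),interpolation=cv2.INTER_CUBIC))
    print("hole", proj(c,[[0.6054,-0.0672,0.05]])[0], "tip",proj(c,[[0.6054,-0.0672,0.092]])[0], "org",u-k,max(0,v-k))
cv2.imwrite("pics/over.png",np.hstack(ims))
E
```

```text
t 7.8 tcp [ 0.6055 -0.0659  0.159 ] toolY deg -5.68 tilt [-0.001  0.    -1.   ] q [-0.3   0.35  1.59 -0.    1.2  -0.2 ] F [-0.4 -0.5 -2.4] op 0.3
shift mm [-1.3  0.1 -1. ]
scene 348 320
hole [347.34636798 329.59043245] tip [348.40734132 317.17170067] org 303 275
side 376 219
hole [375.02955329 229.26186285] tip [377.16553892 215.30277206] org 331 174
wrist 319 257
hole [319.073341   242.27866665] tip [319.39211542 264.4658355 ] org 229 167
```

View pics/over.png

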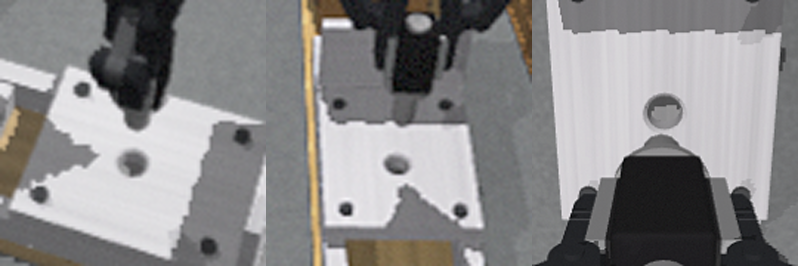

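The three views show the pin upright, just above the hole and nearly aligned. In the wrist image the hole is at about (318,241) and the tip at about (316,260). I'll take one numeric check of the lateral offset.

```bash
python3 - <<'E'
from h import *
cs=pickle.load(open("c2.pkl","rb")); c=cs["wrist"]; g=cv2.cvtColor(c["color"],cv2.COLOR_RGB2GRAY).astype(int)
m=(g[222:257,295:342]<185).astype(np.uint8)
n,l,st,ce=cv2.connectedComponentsWithStats(m)
for i in range(1,n):
    if st[i,4]>20: print(st[i]+[295,222,0,0,0],ce[i]+[295,222],onplane(c,[st[i,:2]+[295,222]+st[i,2:4]/2-.5],.05).round(4))
for r in (240,256,258,260,262,264,266,268): print(r,g[r,296:342].tolist())
for n,(v0,v1,u0,u1) in {"scene":(306,322,336,362),"side":(204,220,366,388)}.items():
    q=cv2.cvtColor(cs[n]["color"],cv2.COLOR_RGB2GRAY); print(n)
    for r in range(v0,v1,3): print(r,q[r,u0:u1].tolist())
E
```

```text
[304 230  29  26 571] [317.48511384 242.09807356] [[ 0.6046 -0.0673  0.05  ]]
240 [206, 208, 210, 210, 211, 210, 210, 206, 191, 137, 131, 100, 78, 81, 80, 95, 148, 145, 145, 144, 142, 143, 142, 143, 145, 146, 145, 145, 143, 148, 139, 72, 89, 128, 126, 183, 183, 193, 199, 198, 198, 200, 203, 202, 202, 203]
256 [205, 207, 210, 211, 209, 209, 207, 206, 209, 211, 210, 209, 207, 205, 204, 199, 200, 194, 194, 196, 198, 198, 199, 200, 200, 201, 203, 203, 200, 202, 202, 203, 203, 203, 204, 204, 202, 198, 196, 196, 197, 200, 201, 202, 200, 201]
258 [205, 208, 210, 211, 209, 208, 207, 205, 209, 210, 211, 208, 209, 209, 211, 204, 170, 165, 132, 120, 115, 124, 134, 146, 153, 193, 211, 205, 202, 203, 200, 204, 204, 203, 203, 205, 202, 198, 197, 197, 197, 199, 201, 202, 201, 201]
260 [206, 207, 209, 211, 210, 209, 207, 205, 210, 211, 211, 209, 160, 110, 99, 101, 102, 103, 104, 104, 105, 104, 100, 99, 97, 94, 92, 106, 159, 208, 204, 205, 203, 203, 203, 204, 201, 198, 197, 196, 197, 201, 202, 203, 199, 201]
262 [205, 208, 209, 211, 208, 209, 207, 207, 210, 209, 162, 105, 98, 101, 106, 108, 106, 106,
[... 1554 characters left out ...]
29, 230, 228, 228, 228, 228, 226, 226, 226]
side
204 [117, 120, 119, 120, 121, 113, 102, 74, 23, 10, 10, 26, 16, 15, 14, 16, 9, 22, 22, 14, 47, 100]
207 [120, 120, 123, 120, 122, 120, 120, 122, 108, 97, 98, 97, 97, 100, 97, 88, 97, 98, 105, 122, 124, 127]
210 [123, 121, 124, 121, 120, 119, 126, 115, 97, 98, 96, 97, 95, 89, 77, 95, 113, 123, 119, 121, 124, 124]
213 [121, 125, 124, 121, 122, 114, 124, 108, 93, 99, 94, 95, 86, 83, 72, 105, 125, 120, 123, 123, 122, 123]
216 [208, 212, 215, 211, 209, 219, 225, 228, 218, 166, 112, 114, 148, 185, 202, 208, 202, 206, 203, 202, 203, 206]
219 [220, 221, 220, 222, 222, 217, 216, 217, 215, 216, 217, 219, 218, 211, 214, 216, 216, 216, 216, 214, 215, 219]
```

>>> play_rows(
  xyz=[
    [0,0,8],
    [-0.5,0.5,18],
    [-0.5,1,28],
    [-0.5,1,34],
    [-0.5,1,38],
    [-0.5,1,41],
    [-0.5,1,43],
    [-0.5,1,45],
    [-0.5,1,47],
    [-0.5,1,47],
  ],
  rot=[
    [0,0,0],
    [0,0,0],
    [0,0,0],
    [0,0,0],
    [0,0,0],
    [0,0,0],
    [0,0,0],
    [0,0,0],
    [0,0,0],
    [0,0,0],
  ],
  grip=[0.26,0.26,0.26,0.26,0.26,0.26,0.26,0.26,0.26,0.26],
)

```text
time_s: 9.2
eef_pos: [0.6061, -0.0673, 0.1121]
eef_rot: [-0.0, 0.742, 0.671, -0.0]
wrist_force: [-0.1, -0.2, -2.1]
opening: 0.298
grasp_force: 59.7
```

```bash
python3 - <<'E'
from h import *
totool(None); o=readout.get_obs(); print(o["wrist_force"],o["torque"])
E
```

```text
t 9.2 tcp [ 0.6061 -0.0673  0.1121] toolY deg -5.79 tilt [-0.  0. -1.] q [-0.3   0.41  1.62 -0.    1.11 -0.2 ] F [-0.1 -0.2 -2.1] op 0.298
[-0.05114792 -0.21860006 -2.10553964] [-0.04418156 -0.01225328  0.03881115]
```

>>> play_rows(
  xyz=[
    [0,0,1],
    [0,0,2],
    [0,0,3],
    [0,0,4],
    [0,0,5],
    [0,0,6],
    [0,0,7],
    [0,0,8],
    [0,0,8],
    [0,0,8],
  ],
  rot=[
    [0,0,0],
    [0,0,0],
    [0,0,0],
    [0,0,0],
    [0,0,0],
    [0,0,0],
    [0,0,0],
    [0,0,0],
    [0,0,0],
    [0,0,0],
  ],
  grip=[0.26,0.26,0.26,0.26,0.26,0.26,0.26,0.26,0.26,0.26],
)

```text
time_s: 10.45
eef_pos: [0.6062, -0.0673, 0.1043]
eef_rot: [0.0, 0.742, 0.67, 0.0]
wrist_force: [0.2, 0.1, -2.6]
opening: 0.296
grasp_force: 59.7
```

>>> play_rows(
  xyz=[
    [0,0,0.5],
    [0,0,1],
    [0,0,1.5],
    [0,0,2],
    [0,0,2.5],
    [0,0,3],
    [0,0,3],
    [0,0,3],
    [0,0,3],
    [0,0,3],
  ],
  rot=[
    [0,0,0],
    [0,0,0],
    [0,0,0],
    [0,0,0],
    [0,0,0],
    [0,0,0],
    [0,0,0],
    [0,0,0],
    [0,0,0],
    [0,0,0],
  ],
  grip=[0.26,0.26,0.26,0.26,0.26,0.26,0.26,0.26,0.26,0.26],
)

```text
time_s: 11.7
eef_pos: [0.6062, -0.0673, 0.1014]
eef_rot: [0.0, 0.742, 0.671, 0.0]
wrist_force: [-0.5, 1.0, 1.6]
opening: 0.297
grasp_force: 60.0
```

Contact with the strip is at a TCP height of about 0.103. I'll slide along tool +x while pressing lightly.

>>> play_rows(
  xyz=[
    [1,0,0],
    [3,0,0],
    [5,0,0],
    [7,0,0],
    [9,0,0],
    [11,0,0],
    [13,0,0],
    [15,0,0],
    [16,0,0],
    [16,0,0],
  ],
  rot=[
    [0,0,0],
    [0,0,0],
    [0,0,0],
    [0,0,0],
    [0,0,0],
    [0,0,0],
    [0,0,0],
    [0,0,0],
    [0,0,0],
    [0,0,0],
  ],
  grip=[0.26,0.26,0.26,0.26,0.26,0.26,0.26,0.26,0.26,0.26],
)

```text
time_s: 12.95
eef_pos: [0.6081, -0.0512, 0.1014]
eef_rot: [0.0, 0.742, 0.671, 0.0]
wrist_force: [1.4, -2.6, 1.5]
opening: 0.298
grasp_force: 60.1
```

```bash
python3 - <<'E'
from h import *
totool(None); c=grab("scene")
h0=np.array([.6050,-.0672]); yv=np.array([.101,.995]);xv=np.array([.995,-.101])
# fence and base-board ends from the first cloud, along the jig's y relative to the start hole
P=cloud(pickle.load(open("c0.pkl","rb"))["scene"]).reshape(-1,3); d=P[:,:2]-h0; a=d@xv; b=d@yv
s=(abs(a)<.05)&(b>.2)&(b<.3)&(P[:,2]>.095)&(P[:,2]<.112); print("fence top y",np.percentile(b[s],[2,50,98]).round(4),s.sum())
s=(abs(a)<.05)&(b>-.14)&(b<-.06)&(P[:,2]>.004); print("rear y",np.percentile(b[s],[1,2,5]).round(4),s.sum())
E
```

```text
t 12.95 tcp [ 0.6081 -0.0512  0.1014] toolY deg -5.78 tilt [ 0.001  0.    -1.   ] q [-0.28  0.42  1.62  0.    1.09 -0.18] F [ 1.4 -2.6  1.5] op 0.298
fence top y [0.2395 0.2445 0.2513] 486
rear y [-0.1074 -0.107  -0.1055] 1077
```

The carriage starts near 8 mm, so it now reads about 24 mm. The pressing force is still on, so I continue in small steps.

>>> play_rows(
  xyz=[
    [1,0,0],
    [2,0,0],
    [3,0,0],
    [4,0,0],
    [5,0,0],
    [6,0,0],
    [6,0,0],
    [6,0,0],
    [6,0,0],
    [6,0,0],
  ],
  rot=[
    [0,0,0],
    [0,0,0],
    [0,0,0],
    [0,0,0],
    [0,0,0],
    [0,0,0],
    [0,0,0],
    [0,0,0],
    [0,0,0],
    [0,0,0],
  ],
  grip=[0.26,0.26,0.26,0.26,0.26,0.26,0.26,0.26,0.26,0.26],
)

```text
time_s: 14.25
eef_pos: [0.6085, -0.0453, 0.1013]
eef_rot: [-0.0, 0.742, 0.671, 0.0]
wrist_force: [2.1, -2.8, 1.7]
opening: 0.296
grasp_force: 60.1
```

>>> play_rows(
  xyz=[
    [1,0,0],
    [2,0,0],
    [3,0,0],
    [4,0,0],
    [5,0,0],
    [5,0,0],
    [5,0,0],
    [5,0,0],
    [5,0,0],
    [5,0,0],
  ],
  rot=[
    [0,0,0],
    [0,0,0],
    [0,0,0],
    [0,0,0],
    [0,0,0],
    [0,0,0],
    [0,0,0],
    [0,0,0],
    [0,0,0],
    [0,0,0],
  ],
  grip=[0.26,0.26,0.26,0.26,0.26,0.26,0.26,0.26,0.26,0.26],
)

```text
time_s: 15.5
eef_pos: [0.6089, -0.0404, 0.1012]
eef_rot: [-0.0, 0.742, 0.67, 0.0]
wrist_force: [1.6, -2.5, 1.7]
opening: 0.3
grasp_force: 60.1
```

>>> play_rows(
  xyz=[
    [1,0,0],
    [2,0,0],
    [3,0,0],
    [4,0,0],
    [5,0,0],
    [5,0,0],
    [5,0,0],
    [5,0,0],
    [5,0,0],
    [5,0,0],
  ],
  rot=[
    [0,0,0],
    [0,0,0],
    [0,0,0],
    [0,0,0],
    [0,0,0],
    [0,0,0],
    [0,0,0],
    [0,0,0],
    [0,0,0],
    [0,0,0],
  ],
  grip=[0.26,0.26,0.26,0.26,0.26,0.26,0.26,0.26,0.26,0.26],
)

```text
time_s: 16.75
eef_pos: [0.609, -0.0352, 0.1009]
eef_rot: [-0.001, 0.742, 0.671, -0.0]
wrist_force: [1.2, -0.3, -1.8]
opening: 0.297
grasp_force: 59.5
```

>>> play_rows(
  xyz=[
    [1,0,0],
    [2,0,0],
    [3,0,0],
    [4,0,0],
    [5,0,0],
    [5,0,0],
    [5,0,0],
    [5,0,0],
    [5,0,0],
    [5,0,0],
  ],
  rot=[
    [0,0,0],
    [0,0,0],
    [0,0,0],
    [0,0,0],
    [0,0,0],
    [0,0,0],
    [0,0,0],
    [0,0,0],
    [0,0,0],
    [0,0,0],
  ],
  grip=[0.26,0.26,0.26,0.26,0.26,0.26,0.26,0.26,0.26,0.26],
)

```text
time_s: 18.0
eef_pos: [0.61, -0.0304, 0.1013]
eef_rot: [-0.0, 0.742, 0.671, 0.0]
wrist_force: [-0.6, 0.3, -1.5]
opening: 0.299
grasp_force: 59.5
```

The contact force dropped between y=−0.0404 and −0.0352 and is still off at −0.0304, so the tip is over the hidden hole with its centre near −0.033. I'll back up 2 mm and lower to feel for it.

>>> play_rows(
  xyz=[
    [-1,0,0],
    [-2,0,0],
    [-2,0,0],
    [-2,0,0.5],
    [-2,0,1],
    [-2,0,1.5],
    [-2,0,2],
    [-2,0,2.5],
    [-2,0,3],
    [-2,0,3],
  ],
  rot=[
    [0,0,0],
    [0,0,0],
    [0,0,0],
    [0,0,0],
    [0,0,0],
    [0,0,0],
    [0,0,0],
    [0,0,0],
    [0,0,0],
    [0,0,0],
  ],
  grip=[0.26,0.26,0.26,0.26,0.26,0.26,0.26,0.26,0.26,0.26],
)

```text
time_s: 19.25
eef_pos: [0.6098, -0.0324, 0.0983]
eef_rot: [-0.0, 0.742, 0.671, 0.0]
wrist_force: [0.3, 1.5, -0.3]
opening: 0.304
grasp_force: 59.7
```

>>> play_rows(
  xyz=[
    [0,0,0.5],
    [0,0,1],
    [0,0,1.5],
    [0,0,1.5],
    [0,0,1.5],
    [0,0,1.5],
    [0,0,1.5],
    [0,0,1.5],
    [0,0,1.5],
    [0,0,1.5],
  ],
  rot=[
    [0,0,0],
    [0,0,0],
    [0,0,0],
    [0,0,0],
    [0,0,0],
    [0,0,0],
    [0,0,0],
    [0,0,0],
    [0,0,0],
    [0,0,0],
  ],
  grip=[0.26,0.26,0.26,0.26,0.26,0.26,0.26,0.26,0.26,0.26],
)

```text
time_s: 20.5
eef_pos: [0.6098, -0.0325, 0.0968]
eef_rot: [0.0, 0.742, 0.671, 0.0]
wrist_force: [2.0, 1.8, -1.8]
opening: 0.3
grasp_force: 59.7
```

>>> play_rows(
  xyz=[
    [0,0,0.5],
    [0,0,1],
    [0,0,1.5],
    [0,0,2],
    [0,0,2.5],
    [0,0,3],
    [0,0,3],
    [0,0,3],
    [0,0,3],
    [0,0,3],
  ],
  rot=[
    [0,0,0],
    [0,0,0],
    [0,0,0],
    [0,0,0],
    [0,0,0],
    [0,0,0],
    [0,0,0],
    [0,0,0],
    [0,0,0],
    [0,0,0],
  ],
  grip=[0.26,0.26,0.26,0.26,0.26,0.26,0.26,0.26,0.26,0.26],
)

```text
time_s: 21.75
eef_pos: [0.6098, -0.0325, 0.0938]
eef_rot: [-0.0, 0.742, 0.671, 0.0]
wrist_force: [1.5, 2.6, -1.2]
opening: 0.298
grasp_force: 59.7
```

```bash
python3 - <<'E'
from h import *
totool(None); print(readout.get_obs()["torque"])
E
```

```text
t 21.75 tcp [ 0.6098 -0.0325  0.0938] toolY deg -5.79 tilt [ 0.  0. -1.] q [-0.25  0.44  1.62  0.    1.08 -0.15] F [ 1.5  2.6 -1.2] op 0.298
[ 0.48479517 -0.26890954  0.03892439]
```

>>> play_rows(
  xyz=[
    [0.4,0.3,0],
    [0.4,0.3,1],
    [0.4,0.3,2],
    [0.4,0.3,3],
    [0.4,0.3,4],
    [0.4,0.3,5],
    [0.4,0.3,6],
    [0.4,0.3,7],
    [0.4,0.3,7],
    [0.4,0.3,7],
  ],
  rot=[
    [0,0,0],
    [0,0,0],
    [0,0,0],
    [0,0,0],
    [0,0,0],
    [0,0,0],
    [0,0,0],
    [0,0,0],
    [0,0,0],
    [0,0,0],
  ],
  grip=[0.26,0.26,0.26,0.26,0.26,0.26,0.26,0.26,0.26,0.26],
)

```text
time_s: 23.0
eef_pos: [0.61, -0.0322, 0.0867]
eef_rot: [-0.0, 0.742, 0.671, -0.0]
wrist_force: [-0.0, 0.2, -3.4]
opening: 0.301
grasp_force: 59.6
```

>>> play_rows(
  xyz=[
    [0,0,0.5],
    [0,0,1],
    [0,0,1.5],
    [0,0,2],
    [0,0,2.5],
    [0,0,3],
    [0,0,3.5],
    [0,0,4],
    [0,0,4],
    [0,0,4],
  ],
  rot=[
    [0,0,0],
    [0,0,0],
    [0,0,0],
    [0,0,0],
    [0,0,0],
    [0,0,0],
    [0,0,0],
    [0,0,0],
    [0,0,0],
    [0,0,0],
  ],
  grip=[0.26,0.26,0.26,0.26,0.26,0.26,0.26,0.26,0.26,0.26],
)

```text
time_s: 24.25
eef_pos: [0.6101, -0.0321, 0.0828]
eef_rot: [-0.0, 0.742, 0.671, -0.0]
wrist_force: [-0.8, -1.1, -2.1]
opening: 0.299
grasp_force: 59.6
```

Both holes are passed freely. I'll lower the last few mm slowly until the shoulder makes contact.

>>> play_rows(
  xyz=[
    [0,0,0.3],
    [0,0,0.6],
    [0,0,0.9],
    [0,0,1.2],
    [0,0,1.5],
    [0,0,1.8],
    [0,0,2],
    [0,0,2],
    [0,0,2],
    [0,0,2],
  ],
  rot=[
    [0,0,0],
    [0,0,0],
    [0,0,0],
    [0,0,0],
    [0,0,0],
    [0,0,0],
    [0,0,0],
    [0,0,0],
    [0,0,0],
    [0,0,0],
  ],
  grip=[0.26,0.26,0.26,0.26,0.26,0.26,0.26,0.26,0.26,0.26],
)

```text
time_s: 25.5
eef_pos: [0.6101, -0.0321, 0.0808]
eef_rot: [0.0, 0.742, 0.671, -0.0]
wrist_force: [0.2, -0.0, -2.6]
opening: 0.297
grasp_force: 59.6
```

>>> play_rows(
  xyz=[
    [0,0,0.1],
    [0,0,0.2],
    [0,0,0.3],
    [0,0,0.4],
    [0,0,0.5],
    [0,0,0.6],
    [0,0,0.6],
    [0,0,0.6],
    [0,0,0.6],
    [0,0,0.6],
  ],
  rot=[
    [0,0,0],
    [0,0,0],
    [0,0,0],
    [0,0,0],
    [0,0,0],
    [0,0,0],
    [0,0,0],
    [0,0,0],
    [0,0,0],
    [0,0,0],
  ],
  grip=[0.26,0.26,0.26,0.26,0.26,0.26,0.26,0.26,0.26,0.26],
)

```text
time_s: 26.75
eef_pos: [0.6101, -0.0322, 0.0805]
eef_rot: [0.0, 0.742, 0.671, -0.0]
wrist_force: [-3.4, 0.5, 4.9]
opening: 0.298
grasp_force: 60.6
```

The shoulder is seated at the expected height with about 7 N of press. Releasing.

>>> play_rows(
  xyz=[
    [0,0,0],
    [0,0,0],
    [0,0,0],
    [0,0,0],
    [0,0,0],
    [0,0,0],
    [0,0,0],
    [0,0,0],
    [0,0,0],
    [0,0,0],
  ],
  rot=[
    [0,0,0],
    [0,0,0],
    [0,0,0],
    [0,0,0],
    [0,0,0],
    [0,0,0],
    [0,0,0],
    [0,0,0],
    [0,0,0],
    [0,0,0],
  ],
  grip=[0.35,0.4,0.45,0.5,0.55,0.6,0.65,0.7,0.7,0.7],
)

```text
time_s: 28.0
eef_pos: [0.6101, -0.0322, 0.0802]
eef_rot: [-0.0, 0.742, 0.671, -0.0]
wrist_force: [-0.5, 1.6, -0.1]
opening: 0.699
grasp_force: 0.0
```

>>> play_rows(
  xyz=[
    [0,0,-3],
    [0,0,-10],
    [0,0,-20],
    [0,0,-35],
    [0,0,-50],
    [0,0,-70],
    [0,0,-90],
    [0,0,-105],
    [0,0,-110],
    [0,0,-110],
  ],
  rot=[
    [0,0,0],
    [0,0,0],
    [0,0,0],
    [0,0,0],
    [0,0,0],
    [0,0,0],
    [0,0,0],
    [0,0,0],
    [0,0,0],
    [0,0,0],
  ],
  grip=[0.7,0.7,0.7,0.7,0.7,0.7,0.7,0.7,0.7,0.7],
)

```text
time_s: 29.25
eef_pos: [0.6101, -0.0322, 0.1903]
eef_rot: [0.0, 0.742, 0.67, 0.0]
wrist_force: [0.9, 0.3, -0.2]
opening: 0.699
grasp_force: 0.0
```

```bash
python3 - <<'E'
from h import *
totool(None)
ims=[]
for n in("scene","side","wrist"):
    c=grab(n); u,v=proj(c,[[0.61,-0.033,0.08]])[0].astype(int); k=45 if n!="wrist" else 70
    ims.append(cv2.resize(c["color"][max(0,v-k):v+k,u-k:u+k,::-1],(266,266),interpolation=cv2.INTER_CUBIC))
    if n=="wrist": P=cloud(c); print("max z of the head",np.percentile(P[v-25:v+25,u-15:u+15,2],98))
cv2.imwrite("pics/done.png",np.hstack(ims))
E
```

```text
t 29.25 tcp [ 0.6101 -0.0322  0.1903] toolY deg -5.79 tilt [ 0. -0. -1.] q [-0.25  0.32  1.57 -0.    1.26 -0.15] F [ 0.9  0.3 -0.2] op 0.699
max z of the head 0.10572810433409517
```

View pics/done.png

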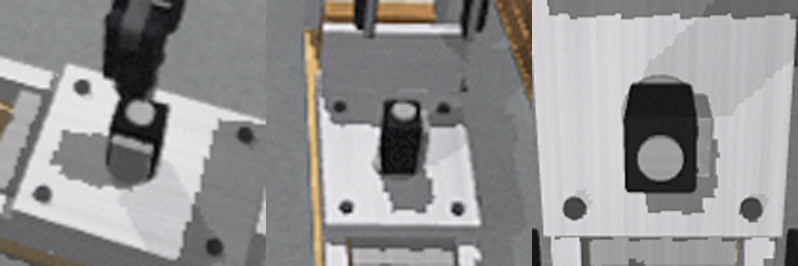

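The head stands seated on the stop, and its top reads 0.106 against 0.105 in the block. In the wrist view, the button plate at crop (705,150) stands about 6 mm out. Handing in.

```bash
python3 -c "
from h import *
print(ctrl.hand_in())"
```

```text
the job is handed in; nothing more can be done
None
```

The job is handed in: the quick-release pin is fully home through the stop and the hidden hole, its button looks fully sprung out in the last picture, and the arm is clear; the hand-in returned no verdict.

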